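# Find the hidden release notch of a printing-plate case

### The job

Open the plate case by its hidden release: put a fingertip lightly against the orange end of the case's front edge, slide it gently along the black edge until it drops into the notch, then push inside the notch until the release is fully home and the lid pops ajar. Do not push or pry at the lid itself with the fingers, leave the mug, bottle and ink tin where they stand, and finish with the hand clear of everything.

Things in the scene. Friction and masses are not known exactly. Their poses are not given: they have to be found in the camera images.
- case: Flat grey plate case fixed to the bench, 240 mm deep (x) by 400 mm wide (y), lid top at 42 mm. Origin: centre of its underside, on the bench; x runs from the front edge (facing the robot, at x = -120 mm) to the hinge at the back, z up. The front edge along y: grey 200 to 140 mm, orange 140 to 100, black 100 to -100, grey -100 to -200; orange and grey stand 0.6 mm proud of the black.
- edge_mid (a point): Middle of the black front edge, at its top, 36 mm above the bench; axes as the case. The edge is an upright face, 3 to 36 mm high; the 3 mm black base sheet reaches 20 mm ahead of it. One black notch, 40 mm wide, is cut through its whole height, open to front and top, its centre anywhere within 50 mm left or right of here (not reported). The release plate lies 7 mm deep in the notch.
- start_mark: Orange start block, 40 mm of the front edge at its left (case +y) end, 27 mm deep, part of the case. Origin: centre of its underside, 3 mm above the bench and 13.6 mm behind its front face; axes as the case.
- latch (a joint): Release plate inside the notch: 0 as found, 0.008 m fully home. It is pushed along the case's +x; takes about 5 to 6 N, stays where it is left, and raises the lid as it goes.
- lid: Aluminium lid with a blue panel, 214 mm deep by 400 mm wide and 5 mm thick, hinged at the case's back. Origin: on the hinge line, middle of its width, at its underside; x along the case's x when shut. Flat when shut; tilts by 0.10 rad (front 21 mm up) when the release is home. Its front lip lies 26 mm behind the front edge.
- mug_mid (a point): White mug, 80 mm wide with a handle, 90 mm tall, loose; the point is its centre, half-way up.
- bottle_mid (a point): Clear bottle, 64 mm diameter, 170 mm tall, loose; the point is its centre, half-way up.
- ink_tin_mid (a point): Small red-banded ink tin, 72 mm diameter, 60 mm tall, loose; the point is its centre, half-way up.

How it is judged (in metres and radians):
On the way, in this order (a step that is already met when the one before it is completed fails the run):
1. a fingertip rests against the orange end of the edge (contact force between the fingers and start_mark above 0.3 N and value of joint latch below 0.001 m), for 0.1 s.
2. the fingertip, off the orange block, touches the black edge on its way (contact force between the fingers and anything else above 0.3 N and contact force between the fingers and start_mark below 0.1 N and y of the grasp point in the frame of case between -0.13 and 0.13 m and z of the grasp point in the frame of case below 0.08 m and value of joint latch below 0.0005 m), for 0.2 s.
3. the release inside the notch is pushed home (value of joint latch above 0.0068 m), for 0.1 s.
At the end, for the whole second after the job is handed in: The release plate is at least 6.5 of its 8 mm home, the lid stands ajar by at least 0.075 rad and at rest, and the mug, bottle and tin are within 20 mm of where they stood (value of joint latch above 0.0065 m and angle between lid's own z axis and vertical above 0.075 rad and angular speed of lid below 0.05 rad/s and distance of each of mug_mid, bottle_mid, ink_tin_mid from where it was at the start of the episode below 0.02 m); the robot touches nothing.
It fails at once if the lid is touched or prised with the fingers (over 3 N) (contact force between the fingers and lid above 3 N).
It fails at once if the mug, bottle or ink tin is moved or lifted (over 20 mm) (distance of any of mug_mid, bottle_mid, ink_tin_mid from where it was at the start of the episode above 0.02 m).
It fails at once if the fingers press hard on anything (over 30 N) (contact force between the fingers and anything else above 30 N).
It also fails if it takes over 53 s, if anything falls off the work surface, if the arm or the gripper's body presses on something with over 40 N, if the wrist force passes 120 N, or if a joint passes its speed limit or range.

### The arm

A 7-joint arm with a two-finger parallel gripper is mounted at the origin on the work surface. World frame = base frame: x ahead of the robot, y to its left, z up, the work surface at z = 0. Lengths are in m, angles in degrees, forces in N, time in s.
With the tool pointing down it reaches from about 0.425 to 0.875 m from the base axis. Payload 4.7 kg.
Tool frame: the origin (TCP) lies between the finger pads; the fingertips stand 19 mm ahead of it and the grasp point (between the pads) is the TCP; x points along the fingers, z is the direction in which the jaws open and shut, and the axes are right-handed (so a half turn about x gives the same grasp; the last joint's range is limited). The gripper opens to 87 mm and grips with 3 to 60 N. Pads are 19 mm wide; open, the fingers measure 117 mm over their backs; the gripper's body (75 mm by 190 mm) begins 51 mm behind the grasp point.
Start: joints at [-72.645, 18.392, -4.016, 83.108, 1.295, 78.541, -3.26], TCP at [0.185, 0.623, 0.242] pointing down, gripper open.
Joint ranges: [-163.93, 163.93], [-17.29, 119.83], [-79.2, 71.16], [3.27, 140.29], [-89.18, 269.18], [5.43, 117.66], [-154.24, 154.24]. Speed limits (degrees/s): [147.25, 147.25, 180, 180, 180, 180, 180].

### API

Orientations are given as [roll, pitch, yaw] about the fixed x, y, z axes, in that order (R = Rz(yaw) Ry(pitch) Rx(roll)).
In Python, from cell import monitor, read_camera, camera_model, env, regions_of gives the robot as it stands. The module is installed in compiled form; this text tells all that it offers.
- The arm moves only by the tool step_arm, never from a script. Its argument "deltas" is a list of rows, each a list of 5 numbers: the gripper's target within -1 to 1 (fully open at 1, half-way at 0, shut at -1), then the shift along the tool's x, y, z in m, then the turn about the tool's x in degrees. A call has 1 to 12 rows; each row is the pose to reach, as a shift and turn from the pose commanded when the call began, along the tool's axes at that moment; what a row does not reach only later rows make up. A row lasts 1/8 s, in which the tool goes at most 62.5 mm and 10.7 degrees, less where a joint would pass 70% of its speed; a pose out of reach is approached as far as the arm can. A call with a gripper value outside its range is refused whole. The fingers move at their own pace and stop on an object; "newtons" is the grip in N (left out, the last holds). Time passes only in rows, so rows that repeat a pose let the fingers close. It gives the time, the measured TCP pose, the force and the opening at its end, in the units of the state.
- monitor.get_obs(): the state, without advancing time (a new reading comes with each control period).
- read_camera(name): name is "scene" or "top"; returns (picture, depth): 400x640x3 uint8, red, green, blue; 400x640 float32, m along the optical axis (not along the pixel's ray), 0 where there is no reading.
- camera_model(name): a dict with "fx", "fy", "cx", "cy" (pixels), "k1" (the pictures are not rectified: a ray, as slopes to the right and down, at radius r is drawn at 1 + k1 r^2 times it, then the intrinsics apply), "xyz" and "attitude" of the camera in the world. Camera axes: x right, y down, z forward; pixel columns grow to the right and rows downward; lengths in m; the calibration is good to about 2 mm. A picture is of the moment at which its call begins. camera_model takes no time and is no camera call.
- env.sign_off(): hands the job in, once; it reports no verdict.
Trained networks look in the newest picture that a camera, given by its name, has taken for a name from the list of things; names that differ only in an ending like _2 or _b are one class to them, and where a whole thing is asked for, a point or a joint stands for the part that bears it (a point fixed in the world has none). Each returns a list of dicts, best first, with "p" (0 to 1); they miss things now and then, are a little off and sometimes report something else, mostly with a low value. They report only what shows in the picture. A call takes as long as a camera call.
- regions_of(camera, thing): "pixels" (400x640 bool, what is visible of it) and "pixel" ([column, row] in pixels, amid what is visible of it).
The state is a dict: "time_s": time; "qpos": joint angles; "joint_velocities": joint speeds; "effort": joint torques, N m; "tool_pos": TCP position; "tool_rot": TCP orientation; "force": force on the tool from outside, world axes, zero at the start; "wrist_torque": the same for the moment, N m; "grip_width": finger opening in m.
Only numpy, scipy, OpenCV 4.12 (cv2) and the standard library are available. Lean on these libraries where they do the work, as an engineer would, in place of code of your own. Each camera call takes 0.05 s, during which the arm holds its last target. There are 200 camera calls.

## Working session

There is one attempt and no reset: what is moved stays moved. The work goes in short steps, Python scripts to look and compute and a tool call to move; the robot and the scene stay as the last step left them, time stands still between calls to the robot, and variables do not carry over. Pictures are saved under pics/ and viewed, about 8 in all and at most 12, crops included, and the job is handed in when it is done.

Besides the shell and the picture viewer there is one more tool, called by a JSON object that holds its "method" and its "body". step_arm: Moves the arm, as the interface text tells. Its arguments: {"type":"object","properties":{"deltas":{"type":"array"},"newtons":{"type":"number"}},"required":["deltas"]}

```bash
mkdir -p pics; cat > h.py <<'E'
import numpy as np, cv2
from scipy.spatial.transform import Rotation as R
from cell import monitor, read_camera, camera_model, env, regions_of
def cam(n):
    m=camera_model(n); return m
def pts(n,depth,uv):
    m=camera_model(n); uv=np.atleast_2d(uv).astype(float)
    xd=(uv[:,0]-m['cx'])/m['fx']; yd=(uv[:,1]-m['cy'])/m['fy']
    x,y=xd.copy(),yd.copy()
    for _ in range(20):
        s=1+m['k1']*(x*x+y*y); x=xd/s; y=yd/s
    d=depth[uv[:,1].astype(int),uv[:,0].astype(int)]
    p=np.c_[x*d,y*d,d]
    return R.from_euler('xyz',m['attitude'],degrees=True).apply(p)+np.array(m['xyz'])
E
python3 - <<'E'
from h import *
o=monitor.get_obs(); print({k:np.round(v,3) for k,v in o.items()})
for n in ['scene','top']:
    print(n,camera_model(n))
    im,d=read_camera(n); cv2.imwrite(f'pics/{n}0.png',im[:,:,::-1])
    for t in ['case','start_mark','latch','lid','mug_mid','bottle_mid','ink_tin_mid']:
        for r in regions_of(n,t)[:2]:
            v,u=np.nonzero(r['pixels']&(d>0)); p=pts(n,d,np.c_[u,v]) if len(u) else np.zeros((1,3))
            print(t,round(r['p'],2),np.round(r['pixel']),len(u),'med',np.round(np.median(p,0),3),'lo',np.round(np.percentile(p,2,0),3),'hi',np.round(np.percentile(p,98,0),3))
E
```

```text
{'time_s': np.float64(0.0), 'qpos': array([-72.645,  18.438,  -4.014,  83.173,   1.295,  78.541,  -3.261]), 'joint_velocities': array([ 0.055, -0.056, -0.031, -0.012,  0.044, -0.025, -0.113]), 'effort': array([ 0.0000e+00, -4.9128e+01, -4.0400e-01, -3.1254e+01, -6.4000e-02,
        4.4000e-02,  0.0000e+00]), 'tool_pos': array([0.185, 0.623, 0.24 ]), 'tool_rot': array([-176.866,   89.892, -103.413]), 'force': array([ 0.61 ,  0.149, -0.122]), 'wrist_torque': array([ 0.029,  0.002, -0.023]), 'grip_width': np.float64(0.087)}
scene {'fx': 371.13425721372073, 'fy': 371.13425721372073, 'cx': 318.01855929835085, 'cy': 198.02075069709366, 'k1': -0.06471181826785295, 'xyz': array([1.20298415, 0.412473  , 0.68709018]), 'attitude': array([-130.99995128,   -1.12237744,  124.96626245])}
case 0.75 [319. 237.] 12790 med [0.702 0.084 0.041] lo [ 0.544 -0.132  0.002] hi [0.805 0.255 0.045]
start_mark 0.63 [379. 212.] 84 med [0.539 0.156 0.036] lo [0.515 0.136 0.022] hi [0.556 0.172 0.042]
start_mark 0.25 [321. 236.] 12569 med [0.702 0.084 0.041] lo [ 0.551 -0.131  0.006] hi [0.805 0.254 0.045]
lid 0.8
[... 891 characters left out ...]
 226.] 206 med [0.541 0.155 0.036] lo [0.526 0.133 0.004] hi [0.558 0.175 0.041]
latch 0.59 [305. 182.] 12614 med [0.676 0.056 0.041] lo [ 0.564 -0.136  0.038] hi [0.793 0.245 0.045]
latch 0.58 [307. 226.] 55 med [0.555 0.046 0.034] lo [0.551 0.028 0.005] hi [0.562 0.064 0.037]
lid 0.74 [304. 178.] 12663 med [0.676 0.057 0.041] lo [ 0.564 -0.136  0.037] hi [0.793 0.246 0.045]
mug_mid 0.73 [428. 228.] 1116 med [ 0.553 -0.272  0.038] lo [ 0.514 -0.299  0.001] hi [ 0.585 -0.199  0.09 ]
bottle_mid 0.6 [192. 229.] 867 med [0.535 0.309 0.112] lo [0.508 0.292 0.012] hi [0.565 0.337 0.17 ]
ink_tin_mid 0.93 [416. 179.] 670 med [ 0.67  -0.229  0.058] lo [ 0.64  -0.264  0.018] hi [ 0.703 -0.2    0.062]
```

```bash
python3 - <<'E'
from h import *
im=cv2.imread('pics/top0.png'); c=im[130:290,160:460]; cv2.imwrite('pics/c1.png',cv2.resize(c,None,fx=2.6,fy=2.6,interpolation=cv2.INTER_CUBIC))
im,d=read_camera('top'); 
r=regions_of('top','lid')[0]['pixels']&(d>0)
v,u=np.nonzero(r);p=pts('top',d,np.c_[u,v]); p=p[abs(p[:,2]-.042)<.006]
print('lid rect',cv2.minAreaRect((p[:,:2]*1000).astype(np.float32)))
# orange by colour
for n in ['top','scene']:
    im,d=read_camera(n); hsv=cv2.cvtColor(im,cv2.COLOR_RGB2HSV)
    m=cv2.inRange(hsv,(5,130,100),(20,255,255)); v,u=np.nonzero((m>0)&(d>0)); p=pts(n,d,np.c_[u,v]); 
    k=abs(p[:,2]-.036)<.004;q=p[k]; print(n,len(q),cv2.minAreaRect((q[:,:2]*1000).astype(np.float32)),np.round(q.mean(0),4))
E
```

```text
lid rect ((679.4757690429688, 54.61944580078125), (221.9426727294922, 399.10693359375), 8.446005821228027)
top 188 ((622.2577514648438, -265.6634216308594), (52.43052673339844, 897.423828125), 12.71515941619873) [ 0.5847 -0.0513  0.0356]
scene 106 ((620.9135131835938, -264.7099304199219), (52.510982513427734, 893.199951171875), 12.974143981933594) [ 0.5835 -0.0457  0.0357]
```

View pics/c1.png

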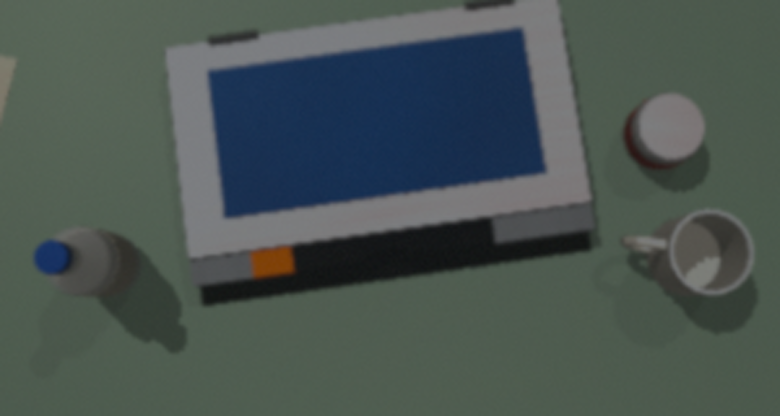

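```bash
python3 - <<'E'
from h import *
im,d=read_camera('top'); vv,uu=np.mgrid[0:400,0:640]; P=pts('top',d,np.c_[uu.ravel(),vv.ravel()]); hsv=cv2.cvtColor(im,cv2.COLOR_RGB2HSV).reshape(-1,3)
ok=d.ravel()>0
near=ok&(abs(P[:,0]-.67)<.2)&(abs(P[:,1]-.05)<.26)&(abs(P[:,2]-.045)<.03)
b=near&(hsv[:,0]>95)&(hsv[:,0]<125)&(hsv[:,1]>130); print('blue',b.sum(),cv2.minAreaRect((P[b,:2]*1000).astype(np.float32)))
o=near&(hsv[:,0]>4)&(hsv[:,0]<22)&(hsv[:,1]>140)&(P[:,2]>.03); print('or',o.sum(),P[o].mean(0),cv2.minAreaRect((P[o,:2]*1000).astype(np.float32)))
# front edge: per y bin min x of points z in .028-.046
xs=[];ys=[]
e=near&(P[:,2]>.031)&(P[:,2]<.05)
for y in np.arange(-.12,.24,.008):
    k=e&(abs(P[:,1]-y)<.004)
    if k.sum()>3: xs.append(P[k,0].min()); ys.append(y)
xs=np.array(xs);ys=np.array(ys);f=np.polyfit(ys,xs,1)
for _ in range(4):
    r=xs-np.polyval(f,ys); k=abs(r)<.004; f=np.polyfit(ys[k],xs[k],1)
print('front',f,np.degrees(np.arctan(f[0]))); print(np.c_[ys,(xs-np.polyval(f,ys))*1e3].round(3).tolist())
yaw=-np.arctan(f[0]); 
# map in case dirs
c,s=np.cos(yaw),np.sin(yaw); X=P[:,0]*c+P[:,1]*s; Y=-P[:,0]*s+P[:,1]*c
L=near&(P[:,2]>.036); print('caseframe lid X',np.percentile(X[L],[.2,.5,99.5,99.8]),'Y',np.percentile(Y[L],[.2,.5,99.5,99.8]),'orange Y',np.percentile(Y[o],[2,98]),'yaw',np.degrees(yaw))
np.save('top.npy',np.c_[X,Y,P])
xe=np.percentile(X[e],.5); print('xe',xe)
Yc=(Y[L].min()+Y[L].max())/2
for a in np.arange(-.11,.11,.01):
    k=near&(abs(Y-Yc-a)<.005)&(X>xe-.002)&(X<xe+.022); print(round(a,2),k.sum(),np.round(np.percentile(P[k,2],[0,10,25,50]),3))
E
```

```text
blue 6666 ((679.550537109375, 54.587738037109375), (145.3456573486328, 314.3490295410156), 8.446310043334961)
or 162 [0.54027009 0.15316677 0.03575746] ((540.5518188476562, 153.22744750976562), (24.512231826782227, 41.56583786010742), 8.671957015991211)
front [-0.15188222  0.55236867] -8.63620658936024
[[-0.12, 0.293], [-0.112, -0.988], [-0.104, -0.032], [-0.096, -1.208], [-0.088, -0.287], [-0.08, -1.43], [-0.072, -0.348], [-0.064, 0.901], [-0.056, -0.572], [-0.048, 0.711], [-0.04, -0.607], [-0.032, 0.355], [-0.024, -0.848], [-0.016, 0.249], [-0.008, 1.268], [0.0, -0.086], [0.008, 1.13], [0.016, -0.215], [0.024, 0.898], [0.032, 7.173], [0.04, 8.42], [0.048, 7.075], [0.056, 8.153], [0.064, 1.659], [0.072, 0.314], [0.08, 1.424], [0.088, -0.057], [0.096, 1.195], [0.104, -0.248], [0.112, 0.894], [0.12, -0.4], [0.128, 0.708], [0.136, -0.71], [0.144, 0.431], [0.152, -0.905], [0.16, 0.23], [0.168, -1.065], [0.176, 0.074], [0.184, -1.204], [0.192, -0.27], [0.2, -1.507], [0.208, -0.377], [0.216, 0.752], [0.224, -0.656], [0.232, 0.532]]
caseframe lid X [0.52624269 0.54630795 0.78591829 0.78789
[... 189 characters left out ...]
0.034 0.035]
-0.09 36 [0.019 0.033 0.034 0.035]
-0.08 36 [0.025 0.033 0.034 0.035]
-0.07 36 [0.018 0.033 0.035 0.036]
-0.06 34 [0.03  0.032 0.033 0.035]
-0.05 35 [0.017 0.033 0.034 0.035]
-0.04 36 [0.03  0.032 0.033 0.035]
-0.03 35 [0.016 0.032 0.034 0.035]
-0.02 33 [0.033 0.033 0.034 0.035]
-0.01 24 [0.03  0.033 0.033 0.035]
-0.0 27 [0.021 0.03  0.033 0.034]
0.01 23 [0.029 0.032 0.033 0.034]
0.02 29 [0.015 0.022 0.032 0.035]
0.03 36 [0.025 0.033 0.034 0.035]
0.04 35 [0.02  0.033 0.034 0.035]
0.05 35 [0.032 0.033 0.034 0.035]
0.06 36 [0.019 0.033 0.034 0.035]
0.07 36 [0.032 0.033 0.034 0.035]
0.08 36 [0.019 0.033 0.034 0.035]
0.09 38 [0.03  0.033 0.035 0.036]
0.1 35 [0.032 0.034 0.035 0.036]
```

```bash
cat >> h.py <<'E'
YAW=np.radians(8.5); C0=np.array([np.cos(YAW),np.sin(YAW)]); C1=np.array([-np.sin(YAW),np.cos(YAW)])
XF,YC=0.545,-0.0475
def st():
    o=monitor.get_obs(); M=R.from_euler('xyz',o['tool_rot'],degrees=True).as_matrix(); p=o['tool_pos'][:2]
    f=o['force'][:2]
    print('t',round(o['time_s'],2),'tcp',np.round(o['tool_pos'],4),'case X-front,Y',np.round([p@C0-XF,p@C1-YC],4),'F case',np.round([f@C0,f@C1,o['force'][2]],2),'w',round(float(o['grip_width']),4))
    print('tool axes (cols):\n',np.round(M,4)); return o,M
def goal(X,Y,z):  # case X from front, Y from centre -> tool delta
    o,M=st(); w=np.r_[(X+XF)*C0+(Y+YC)*C1,z]; print('delta',np.round(M.T@(w-o['tool_pos']),4))
    zc=np.r_[C1,0]; print('turn so tool z // caseY', np.degrees(np.arctan2(-(M[:,1]@zc),M[:,2]@zc)))
E
python3 -c "
from h import *
goal(-0.06,0.12,0.12)"
```

```text
t 1.05 tcp [0.1851 0.6231 0.2416] case X-front,Y [-0.2698  0.6364] F case [-0.32  1.   -0.38] w 0.0868
tool axes (cols):
 [[ 0.     -0.9586  0.2847]
 [ 0.      0.2847  0.9586]
 [-1.     -0.      0.    ]]
delta [ 0.1216 -0.4087 -0.379 ]
turn so tool z // caseY -25.043676280160952
```

{"method": "step_arm", "body": {"deltas": [[-1,0,-0.02,-0.02,-3],[-1,0,-0.06,-0.056,-7],[-1,0,-0.1,-0.094,-11],[-1,0,-0.145,-0.135,-15],[-1,0,-0.19,-0.176,-19],[-1,0,-0.235,-0.218,-22],[-1,0,-0.28,-0.26,-25],[-1,0,-0.32,-0.297,-25],[-1,0,-0.36,-0.334,-25],[-1,0,-0.39,-0.362,-25],[-1,0,-0.408,-0.379,-25],[-1,0,-0.408,-0.379,-25]], "newtons": 40}}

```text
time_s: 2.55
tool_pos: [0.4691, 0.1416, 0.2418]
tool_rot: [-92.4, 90.0, 5.9]
force: [-0.4, 0.8, 0.7]
grip_width: 0.0007
```

```bash
python3 -c "
from h import *
goal(-0.04,0.12,0.034)"
```

```text
t 2.55 tcp [0.4691 0.1416 0.2418] case X-front,Y [-0.0601  0.1182] F case [-0.28  0.81  0.67] w 0.0007
tool axes (cols):
 [[ 6.000e-04 -9.898e-01 -1.427e-01]
 [ 1.000e-04 -1.427e-01  9.898e-01]
 [-1.000e+00 -6.000e-04 -0.000e+00]]
delta [ 0.2078 -0.0199  0.0019]
turn so tool z // caseY -0.2952765754023852
```

{"method": "step_arm", "body": {"deltas": [[-1,0.04,0,0,0],[-1,0.08,0,0,0],[-1,0.12,0,0,0],[-1,0.155,-0.005,0,0],[-1,0.185,-0.012,0,0],[-1,0.202,-0.02,0,0],[-1,0.206,-0.02,0.001,0],[-1,0.206,-0.02,0.001,0]]}}

```text
time_s: 3.55
tool_pos: [0.4875, 0.1485, 0.0358]
tool_rot: [34.8, 90.0, 133.3]
force: [-0.1, -0.9, 0.0]
grip_width: 0.0006
```

```bash
python3 -c "
from h import *
st()
for n,(a,b,c,e) in dict(top=(190,290,220,360),scene=(170,290,280,440)).items():
    im,d=read_camera(n); cv2.imwrite(f'pics/{n}1.png',cv2.resize(im[a:b,c:e,::-1],None,fx=4,fy=4,interpolation=cv2.INTER_CUBIC))
a=cv2.imread('pics/top1.png');b=cv2.imread('pics/scene1.png');w=max(a.shape[1],b.shape[1])
p=lambda i:cv2.copyMakeBorder(i,0,0,0,w-i.shape[1],0)
o=np.vstack([p(a),p(b)]);cv2.imwrite('pics/both1.png',cv2.resize(o,None,fx=.68,fy=.68))"
```

```text
t 3.55 tcp [0.4875 0.1485 0.0358] case X-front,Y [-0.0409  0.1223] F case [-0.24 -0.84  0.03] w 0.0006
tool axes (cols):
 [[-4.000e-04 -9.889e-01 -1.483e-01]
 [ 4.000e-04 -1.483e-01  9.889e-01]
 [-1.000e+00  3.000e-04  4.000e-04]]
```

View pics/both1.png

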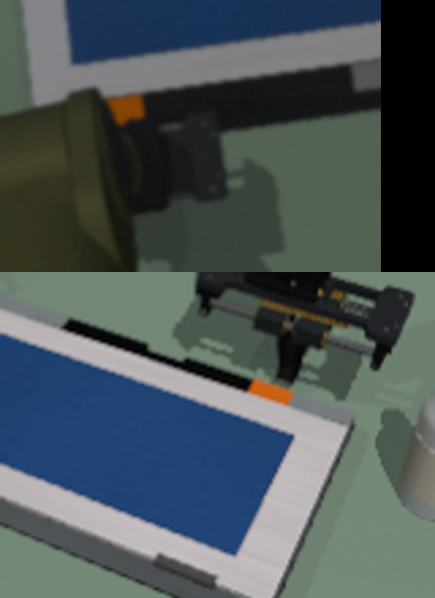

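{"method": "step_arm", "body": {"deltas": [[-1,0,-0.01,-0.002,0],[-1,0,-0.018,-0.002,0],[-1,0,-0.023,-0.002,0],[-1,0,-0.026,-0.002,0],[-1,0,-0.027,-0.002,0],[-1,0,-0.028,-0.002,0],[-1,0,-0.029,-0.002,0],[-1,0,-0.029,-0.002,0]]}}

```text
time_s: 4.65
tool_pos: [0.5169, 0.1498, 0.0356]
tool_rot: [-35.4, 90.0, 63.1]
force: [-0.3, 0.1, -0.4]
grip_width: 0.0006
```

```bash
python3 -c "
from h import *
st()"
```

```text
t 4.65 tcp [0.5169 0.1498 0.0356] case X-front,Y [-0.0116  0.1193] F case [-0.24  0.18 -0.43] w 0.0006
tool axes (cols):
 [[ 0.000e+00 -9.891e-01 -1.471e-01]
 [ 1.000e-04 -1.471e-01  9.891e-01]
 [-1.000e+00 -0.000e+00  0.000e+00]]
```

{"method": "step_arm", "body": {"deltas": [[-1,0,-0.0005,0,0],[-1,0,-0.001,0,0],[-1,0,-0.0015,0,0],[-1,0,-0.0015,0,0]]}}

```text
time_s: 5.15
tool_pos: [0.5181, 0.15, 0.0355]
tool_rot: [89.5, 90.0, -172.0]
force: [-1.2, -0.3, 0.7]
grip_width: 0.0003
```

{"method": "step_arm", "body": {"deltas": [[-1,0,-0.0005,0,0],[-1,0,-0.001,0,0],[-1,0,-0.0015,0,0],[-1,0,-0.0015,0,0]]}}

```text
time_s: 5.65
tool_pos: [0.5182, 0.15, 0.0352]
tool_rot: [90.6, 89.8, -171.0]
force: [-6.0, -0.9, 4.9]
grip_width: 0.0008
```

{"method": "step_arm", "body": {"deltas": [[-1,0,0,-0.004,0],[-1,0,0,-0.009,0],[-1,0,0,-0.014,0],[-1,0,0,-0.019,0],[-1,0,0,-0.024,0],[-1,0,0,-0.029,0],[-1,0,0,-0.034,0],[-1,0,0,-0.038,0],[-1,0,0,-0.042,0],[-1,0,0,-0.045,0],[-1,0,0,-0.045,0]]}}

```text
time_s: 7.02
tool_pos: [0.5254, 0.1054, 0.0351]
tool_rot: [86.8, 89.9, -174.7]
force: [-4.2, 1.0, -0.5]
grip_width: 0.0005
```

```bash
python3 -c "
from h import *
st()"
```

```text
t 7.03 tcp [0.5254 0.1054 0.0351] case X-front,Y [-0.0097  0.0741] F case [-3.99  1.61 -0.45] w 0.0005
tool axes (cols):
 [[-2.300e-03 -9.892e-01 -1.468e-01]
 [-2.000e-04 -1.468e-01  9.892e-01]
 [-1.000e+00  2.300e-03  1.000e-04]]
```

{"method": "step_arm", "body": {"deltas": [[-1,0,0,-0.004,0],[-1,0,0,-0.008,0],[-1,0,0,-0.012,0],[-1,0,0,-0.016,0],[-1,0,0,-0.02,0],[-1,0,0,-0.025,0],[-1,0,0,-0.03,0],[-1,0,0,-0.035,0],[-1,0,0,-0.04,0],[-1,0,0,-0.045,0],[-1,0,0,-0.05,0],[-1,0,0,-0.05,0]]}}

```text
time_s: 8.52
tool_pos: [0.533, 0.0556, 0.0351]
tool_rot: [99.8, 89.9, -161.7]
force: [-5.0, 0.1, -0.1]
grip_width: 0.0005
```

```bash
python3 -c "
from h import *
st()"
```

```text
t 8.53 tcp [0.533  0.0556 0.0351] case X-front,Y [-0.0097  0.0237] F case [-4.98  0.83 -0.09] w 0.0005
tool axes (cols):
 [[-2.000e-03 -9.892e-01 -1.465e-01]
 [-7.000e-04 -1.465e-01  9.892e-01]
 [-1.000e+00  2.100e-03 -4.000e-04]]
```

Still on the black face; on in small steps, watching for the drop in force.

{"method": "step_arm", "body": {"deltas": [[-1,0,0,-0.002,0],[-1,0,0,-0.004,0],[-1,0,0,-0.006,0],[-1,0,0,-0.007,0],[-1,0,0,-0.007,0]]}}

```text
time_s: 9.15
tool_pos: [0.5365, 0.0488, 0.0363]
tool_rot: [-103.2, 89.8, -4.8]
force: [0.1, -0.6, -0.1]
grip_width: 0.0004
```

{"method": "step_arm", "body": {"deltas": [[-1,0,0,-0.001,0],[-1,0,0,-0.002,0],[-1,0,0,-0.003,0],[-1,0,0,-0.004,0],[-1,0,0,-0.004,0]]}}

```text
time_s: 9.78
tool_pos: [0.5355, 0.0453, 0.0356]
tool_rot: [-87.1, 90.0, 11.3]
force: [-0.3, 0.2, -0.2]
grip_width: 0.0005
```

```bash
python3 -c "
from h import *
st()"
```

```text
t 9.78 tcp [0.5355 0.0453 0.0356] case X-front,Y [-0.0087  0.0131] F case [-0.22  0.28 -0.23] w 0.0005
tool axes (cols):
 [[ 1.000e-04 -9.892e-01 -1.469e-01]
 [ 0.000e+00 -1.469e-01  9.892e-01]
 [-1.000e+00 -1.000e-04  0.000e+00]]
```

{"method": "step_arm", "body": {"deltas": [[-1,0,-0.002,-0.0005,0],[-1,0,-0.004,-0.001,0],[-1,0,-0.005,-0.001,0],[-1,0,-0.006,-0.001,0],[-1,0,-0.007,-0.001,0],[-1,0,-0.008,-0.001,0],[-1,0,-0.008,-0.001,0]]}}

```text
time_s: 10.65
tool_pos: [0.5426, 0.0455, 0.0353]
tool_rot: [84.8, 89.9, -176.7]
force: [-5.3, -1.2, 2.2]
grip_width: 0.0
```

{"method": "step_arm", "body": {"deltas": [[-1,0,-0.001,0,0],[-1,0,-0.002,0,0],[-1,0,-0.003,0,0],[-1,0,-0.004,0,0],[-1,0,-0.005,0,0],[-1,0,-0.005,0,0]]}}

```text
time_s: 11.4
tool_pos: [0.5484, 0.0464, 0.0353]
tool_rot: [105.3, 90.0, -156.2]
force: [-4.6, -0.3, -2.0]
grip_width: 0.0002
```

```bash
python3 -c "
from h import *
st()"
```

```text
t 11.4 tcp [0.5484 0.0464 0.0353] case X-front,Y [0.0043 0.0123] F case [-4.64  0.39 -1.97] w 0.0002
tool axes (cols):
 [[-2.000e-04 -9.891e-01 -1.471e-01]
 [-1.000e-04 -1.471e-01  9.891e-01]
 [-1.000e+00  2.000e-04 -1.000e-04]]
```

{"method": "step_arm", "body": {"deltas": [[-1,0,-0.0007,0,0],[-1,0,-0.0014,0,0],[-1,0,-0.002,0,0],[-1,0,-0.002,0,0]]}}

```text
time_s: 11.9
tool_pos: [0.5496, 0.0465, 0.0353]
tool_rot: [85.3, 89.9, -176.2]
force: [-7.3, 0.1, -0.2]
grip_width: 0.0002
```

```bash
python3 -c "
from h import *
st()"
```

```text
t 11.9 tcp [0.5496 0.0465 0.0353] case X-front,Y [0.0054 0.0123] F case [-7.18  1.13 -0.24] w 0.0002
tool axes (cols):
 [[-2.000e-03 -9.891e-01 -1.470e-01]
 [-1.000e-04 -1.470e-01  9.891e-01]
 [-1.000e+00  2.000e-03  2.000e-04]]
```

{"method": "step_arm", "body": {"deltas": [[-1,0,-0.0005,0,0],[-1,0,-0.001,0,0],[-1,0,-0.001,0,0]]}}

```text
time_s: 12.28
tool_pos: [0.5497, 0.0465, 0.0353]
tool_rot: [83.9, 89.8, -177.7]
force: [-9.9, -2.2, 2.2]
grip_width: 0.0007
```

{"method": "step_arm", "body": {"deltas": [[-1,0,0.004,0,0],[-1,0,0.012,0,0],[-1,0,0.022,0,0],[-1,0,0.035,0,0],[-1,0,0.05,0,0],[-1,-0.03,0.06,0,0],[-1,-0.07,0.065,0,0],[-1,-0.11,0.065,0,0],[-1,-0.15,0.065,0,0],[-1,-0.18,0.065,0,0],[-1,-0.2,0.065,0,0],[-1,-0.2,0.065,0,0]]}}

```text
time_s: 13.78
tool_pos: [0.4875, 0.0372, 0.2369]
tool_rot: [-77.0, 89.8, 21.5]
force: [0.4, 0.6, 0.3]
grip_width: 0.0002
```

```bash
python3 - <<'E'
from h import *
st()
for n in ['scene','top']:
    im,d=read_camera(n); cv2.imwrite(f'pics/{n}2.png',im[:,:,::-1])
    for t in ['lid','mug_mid','bottle_mid','ink_tin_mid']:
        r=regions_of(n,t)
        if not r: continue
        r=r[0]; v,u=np.nonzero(r['pixels']&(d>0)); p=pts(n,d,np.c_[u,v]); print(t,round(r['p'],2),np.round(np.median(p,0),3))
        if t=='lid':
            X=p[:,:2]@C0-XF; k=(X>.035)&(X<.23)&(p[:,2]>.02); f=np.polyfit(X[k],p[k,2],1); print('tilt',-np.arctan(f[0]),'front z',np.polyval(f,.026))
E
```

```text
t 13.78 tcp [0.4875 0.0372 0.2369] case X-front,Y [-0.0573  0.0122] F case [0.45 0.51 0.32] w 0.0002
tool axes (cols):
 [[ 3.300e-03 -9.891e-01 -1.469e-01]
 [ 1.300e-03 -1.469e-01  9.891e-01]
 [-1.000e+00 -3.500e-03  8.000e-04]]
lid 0.63 [0.692 0.079 0.051]
tilt 0.09171125827176871 front z 0.062200327472877265
mug_mid 0.81 [ 0.565 -0.245  0.057]
bottle_mid 0.88 [0.559 0.327 0.09 ]
ink_tin_mid 0.64 [ 0.688 -0.216  0.048]
lid 0.94 [0.676 0.056 0.053]
tilt 0.09822181259202814 front z 0.0628574296155127
mug_mid 0.73 [ 0.553 -0.272  0.036]
bottle_mid 0.95 [0.536 0.31  0.112]
ink_tin_mid 0.84 [ 0.669 -0.228  0.058]
```

View pics/scene2.png

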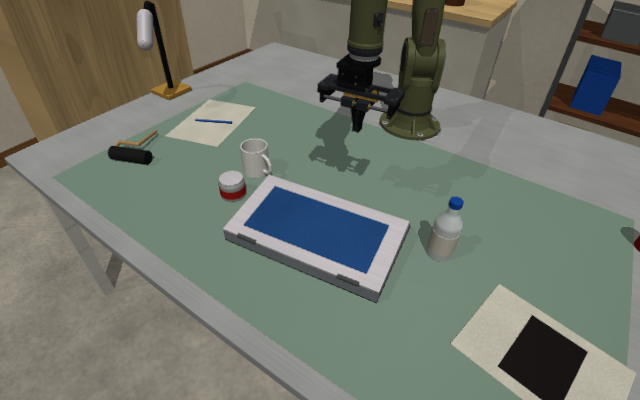

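The picture shows the lid raised at its front (around 320,200). The hand is well clear at (358,110), and the mug (255,158), tin (232,185) and bottle (445,230) stand where they were.

```bash
python3 -c "
from h import *
print(env.sign_off())"
```

```text
the job is handed in; nothing more can be done
None
```

The case is open by its hidden release and the job is handed in; sign-off reports no verdict.

- **Orange end:** I rested the closed fingertips on the orange block at about 6 N.
- **Slide:** I slid them along the black edge at about 4–5 N. They dropped into the notch about 13–17 mm left (case +y) of the edge's middle.
- **Release:** Inside the notch I pushed the release plate about 8 mm. It came up against its stop, where the force rose to about 10 N with no further travel.
- **Clear:** I then backed out and raised the hand to about 0.24 m, with force readings near zero.

**Last checks:**
- **Lid:** It measures 0.092 rad ajar from the scene camera and 0.098 rad from the top camera, against the 0.075 rad needed. Its front edge is at about 62–63 mm.
- **Mug, bottle and tin:** Their measured positions are within about 3 mm of the start.
- **Time:** It took about 14 s of the 53 s allowed.

No check failed. The two tilt readings differ slightly, which is within depth noise. The latch value and the individual contact forces could not be read directly, so I inferred them from the wrist force and finger position.

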